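# Let the ratchet press down onto a bearing flange

### The job

On the bench press, throw the holding pawl fully back off the ratchet wheel so that it stays open, then turn the crank backwards to let the ram down until its pad bears firmly on the bearing flange without crushing it. Then, leaving the ram there, swing the pawl back down into the wheel's teeth and let go; the flange stays on its anvil and the wrench, jar and tray where they are.

Things in the scene. Friction and masses are not known exactly. Their poses are not given: they have to be found in the camera images.
- press: grey bench press bolted down: base 220 x 140 x 25 mm, column, head 160 x 70 x 100 mm whose top is 250 mm high. Origin on the bench, below the shaft, in the head's middle plane. x from the column towards the ram (roughly away from the robot), y along the shaft to the crank side, z up. Upper end of the ram reaches up to 325 mm
- shaft (a point): point on the axis of the press's shaft, 200 mm above the bench, in the plane of the middle of the crank's grip: 118 mm to +y of the press's origin. Axes as the press's
- crank_grip (a point): middle of the crank's grip: free-spinning black sleeve, 22 mm in diameter, 80 mm long, level along the press's y, on a circle of 85 mm radius about shaft. Inner side (-y): flat crank arm, 50 mm from this point. At the start it leans 0.3 to 1.1 rad from straight up to the column side; with the ram down 0.5 to 1.2 rad to the ram side
- wheel (a joint): angle of shaft, crank and ratchet wheel (rad), growing as the ram goes down (30 mm per rad). The grip's lean from straight up towards the press's +x is this minus 0.75. The shaft is stiff (0.42 N m), so ram and crank stay where left; moving the grip down takes 1 to 4 N. The wheel, 100 mm, 12 saw teeth 8 mm deep, is on the head's -y side; with the pawl in it can only turn the other way
- pawl_pivot (a point): point on the pivot axis of the pawl (along the press's y), 252 mm above the bench, in the plane of the middle of the pawl's cross pin: 58 mm to +x, 88 mm to -y of the press's origin. Axes as the press's
- pawl_grip (a point): grip point on the pawl's cross pin: level steel pin, 10 mm in diameter, along the press's y, with a 16 mm black ball at its end 27 mm further to -y; the pawl and the wheel's face are about 26 mm away on the inner side (+y). It moves on a circle of 48 mm radius about pawl_pivot. The pin turns with the pawl: hold it loosely so that it can roll between the fingers
- pawl (a joint): angle of the pawl (rad). 0: tip at the bottom of a tooth gap; up to 0.2 on a tooth's slope. It grows as the pin swings up and over to the press's +x; the pin's direction from the pivot, from the press's -x upwards, is this plus 0.34. It moves freely, 0.15 kg: beyond about 1.3 it falls open to its stop at 2.1 and stays, below that it falls onto the wheel
- ram: the ram, a 22 mm square steel bar with a round pad 28 mm in diameter at the bottom; origin in the middle of the pad's underside, 41 mm to +x of the press's origin. It moves only up and down, by the crank; 0.7 kg. 1 N along the grip's circle gives about 2.8 N at the pad
- anvil: round steel rest, 68 mm in diameter, in the base below the ram, set to a different height each time; origin 35 mm below its upper face
- flange: loose aluminium-coloured bearing flange lying on the anvil: disc 62 mm in diameter, 10 mm thick, with a 38 mm boss; 30 mm high in all, origin in the middle of its underside; 0.25 kg
- wrench: loose steel wrench, 170 mm long, lying on the bench: leave alone
- jar: loose amber jar, 64 mm in diameter, 90 mm high: leave alone
- tray: loose blue tray, 110 x 150 x 40 mm: leave alone
Things that resemble listed ones, but are neither listed nor needed, are in the scene too. There is more than one size of the flange; the job needs the middle-sized.

How it is judged:
On the way, in this order (a step that is already met when the one before it is completed fails the run):
1. the pawl is thrown back off the wheel, past its balance point, with the ram still up (value of joint pawl above 1.6 rad and contact force between ram and flange below 0.5 N), for 0.2 s.
2. with the pawl back, the ram's pad bears on the flange (value of joint pawl above 1.2 rad and contact force between ram and flange above 5 N), for 0.2 s.
3. the pawl lies in the teeth again while the ram bears on the flange (value of joint pawl below 0.3 rad and contact force between ram and flange above 3 N), for 0.2 s.
At the end, for the whole second after the job is handed in: The pawl lies on the ratchet wheel's teeth (joint below 0.3 rad), the ram's pad presses on the flange with more than 3 N, the flange lies flat on its anvil within 12 mm of the middle, wheel and pawl are at rest (all of step 3 and horizontal distance between flange and anvil below 0.012 m and angle between flange's own z axis and vertical below 0.06 rad and velocity of joint wheel between -0.05 and 0.05 rad/s and velocity of joint pawl between -0.1 and 0.1 rad/s); the robot touches nothing.
It fails at once if the flange is crushed: the ram presses on it with more than 150 N (contact force between ram and flange above 150 N).
It fails at once if the wrench is moved by more than 30 mm (distance of wrench from where it was at the start of the episode above 0.03 m).
It fails at once if the jar is moved by more than 30 mm (distance of jar from where it was at the start of the episode above 0.03 m).
It fails at once if the tray is moved by more than 30 mm (distance of tray from where it was at the start of the episode above 0.03 m).
It also fails if it takes over 72 s, if anything falls off the work surface, if the arm or the gripper's body presses on something with over 40 N, if the wrist force passes 120 N, or if a joint passes its speed limit or range.

### The arm

A 6-joint arm with a two-finger parallel gripper is mounted at the origin on the work surface. World frame = base frame: x ahead of the robot, y to its left, z up, the work surface at z = 0. Lengths are in m, angles in rad, forces in N, time in s.
With the tool pointing down it reaches from about 0.325 to 0.9 m from the base axis. Payload 3.5 kg.
Tool frame: the origin (TCP) lies at the very end of the fingers, on their centre line; the grasp point (between the pads) lies 19 mm behind it; x points along the fingers, y is the direction in which the jaws open and shut, and the axes are right-handed (so a half turn about x gives the same grasp; the last joint's range is limited). The gripper opens to 85 mm and grips with 20 to 120 N. Pads are 22 mm wide; open, the fingers measure 114 mm over their backs; the gripper's body (76 mm by 85 mm) begins 54 mm behind the grasp point. The pads swing forward as they close: fully open they stand 13 mm farther back than shut.
Start: joints at [-1.43, 0.276, -0.026, 1.268, 0, 1.467], TCP at [0.151, -0.607, 0.231] pointing down, gripper open.
Joint ranges: [-3.12, 3.12], [-0.85, 1.88], [-1.08, 1.24], [-1.95, 2.15], [-1.57, 1.53], [-3.14, 3.14]. Speed limits (rad/s): [2.57, 2.57, 3.14, 3.14, 3.14, 3.14].

### API

Orientations are given as a rotation vector (axis times angle).
In Python, from workcell import sense, imaging, close_job gives the robot as it stands.
- The arm moves only by the shell command python3 -m creep 'ROWS'. ROWS is JSON, a list of rows, each a list of 3 entries, a list of its own where there are three numbers: the shift along the world's x, y, z in mm, then the turn, a rotation vector about the world's x, y, z in degrees, then the opening, from -1 (shut) to 1 (fully open), so that 0 is half open. In form: [[[x, y, z], [wx, wy, wz], fingers], ...]. A call has 1 to 5 rows; each row is the pose to reach, as a shift and turn from the pose commanded when the call began; what a row does not reach only later rows make up. A row lasts 1/10 s, in which the tool goes at most 50 mm and 8.59 degrees, less where a joint would pass 70% of its speed; a pose out of reach is approached as far as the arm can. A call with a gripper value outside its range is refused whole. The fingers move at their own pace and stop on an object; the grip force is fixed at half the most. Time passes only in rows, so rows that repeat a pose let the fingers close. It gives the time, the measured TCP pose, the force and the opening at its end, in the units of the state.
- sense(): the state, without advancing time (a new reading comes with each control period).
- imaging.grab_frame(name): name is "scene" or "top" or "wrist"; returns a dict with "image" (384x512x3 uint8, red, green, blue), "depth" (384x512 float32, m along the optical axis (not along the pixel's ray), 0 where there is no reading), "vertical_fov" (degrees; the focal length in pixels is half the picture's height over the tangent of half this angle, whatever the lens; pixels are square), "cx", "cy" (the principal point, pixels), "distortion" ([k1, k2, p1, p2, k3] as OpenCV has them; the pictures are not rectified), "rvec" (rotation vector, rad) and "tvec" (3), from world to camera coordinates, as OpenCV has them. Camera axes: x right, y down, z forward; pixel columns grow to the right and rows downward; lengths in m; the calibration is good to about 2 mm. A picture is of the moment at which its call begins.
- close_job(): hands the job in, once; it reports no verdict.
The state is a dict: "time": time; "q": joint angles; "qd": joint speeds; "tau": joint torques, N m; "position": TCP position; "tcp_rot": TCP orientation; "contact_force": force on the tool from outside, world axes, zero at the start; "moment": the same for the moment, N m; "width": finger opening in m.
Only numpy, scipy, OpenCV 4.12 (cv2) and the standard library are available. Lean on these libraries where they do the work, as an engineer would, in place of code of your own. Each camera call takes 0.05 s, during which the arm holds its last target.

## Working session

There is one attempt and no reset: what is moved stays moved. The work goes in short steps, Python scripts to look and compute and a shell command to move; the robot and the scene stay as the last step left them, time stands still between calls to the robot, and variables do not carry over. Pictures are saved under pics/ and viewed, and the job is handed in when it is done.

```bash
mkdir -p pics; ls; cat > h.py <<'E'
import numpy as np, cv2
from workcell import sense, imaging
def grab(n,name):
    f=imaging.grab_frame(n); np.savez('pics/'+name+'.npz',**{k:np.array(v) for k,v in f.items()})
    cv2.imwrite('pics/'+name+'.png',f['image'][:,:,::-1]); return f
def load(name): return dict(np.load('pics/'+name+'.npz'))
def cam(f):
    h=f['image'].shape[0]; fl=h/2/np.tan(np.radians(float(f['vertical_fov']))/2)
    K=np.array([[fl,0,float(f['cx'])],[0,fl,float(f['cy'])],[0,0,1]])
    R,_=cv2.Rodrigues(np.array(f['rvec'],float)); return K,np.array(f['distortion'],float),R,np.array(f['tvec'],float).ravel()
def ray(f,u,v):
    K,D,R,t=cam(f); p=cv2.undistortPoints(np.array([[[u,v]]],float),K,D).ravel()
    d=R.T@np.array([p[0],p[1],1]); return -R.T@t,d
def pt(f,u,v):
    o,d=ray(f,u,v); z=float(np.median(f['depth'][int(v)-1:int(v)+2,int(u)-1:int(u)+2])); return o+d*z
def atz(f,u,v,z):
    o,d=ray(f,u,v); return o+d*(z-o[2])/d[2]
def proj(f,P):
    K,D,R,t=cam(f); return cv2.projectPoints(np.atleast_2d(np.array(P,float)),cv2.Rodrigues(R)[0],t,K,D)[0].reshape(-1,2)
def crop(f,name,u0,v0,u1,v1,s):
    im=f['image'][v0:v1,u0:u1,::-1]; cv2.imwrite('pics/'+name+'.png',cv2.resize(im,None,fx=s,fy=s,interpolation=cv2.INTER_CUBIC))
E
python3 - <<'E'
from h import *
for n in ['scene','top','wrist']:
    f=grab(n,n+'0'); K,D,R,t=cam(f); print(n,-R.T@t,R[2],K[0,0])
s=sense(); print(s)
E
```

```text
pics
scene [ 1.52051376 -0.52122215  0.84194006] [-0.76029012  0.40143871 -0.51069158] 475.3703423861998
top [0.30763627 0.01861255 1.36643997] [ 0.1992293  -0.01823212 -0.97978328] 346.4294175914279
wrist [ 0.22830629 -0.58787208  0.37368709] [-0.29894849 -0.07257522 -0.95150546] 322.40134929155926
{'time': 0.15, 'q': array([-1.43041284e+00,  2.76978040e-01, -2.75663716e-02,  1.26803150e+00,
       -5.02888567e-05,  1.46740015e+00]), 'qd': array([-1.67380529e-04, -4.04938074e-03,  3.07733015e-03, -9.58663225e-04,
       -1.52570619e-03, -4.65503949e-05]), 'tau': array([ 2.27902228e-04, -4.46056473e+01,  2.95638925e+01,  1.05089098e-02,
       -1.34158254e-04, -4.73784937e-06]), 'position': array([ 0.15074798, -0.60590274,  0.23040409]), 'tcp_rot': array([ 2.09255727,  0.25821759, -2.09273266]), 'contact_force': array([ 0.51789696,  0.46881335, -0.22043806]), 'moment': array([-0.02299026,  0.07958316, -0.04561926]), 'width': 0.08520943524908142}
```

View pics/scene0.png

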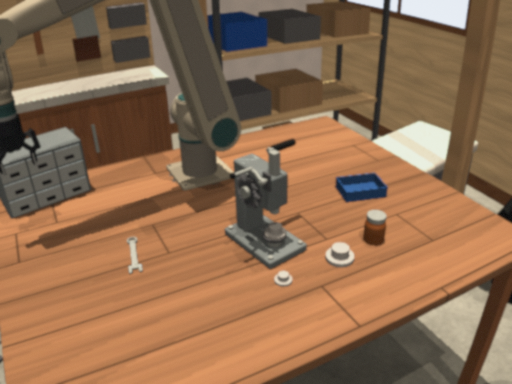

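View pics/top0.png

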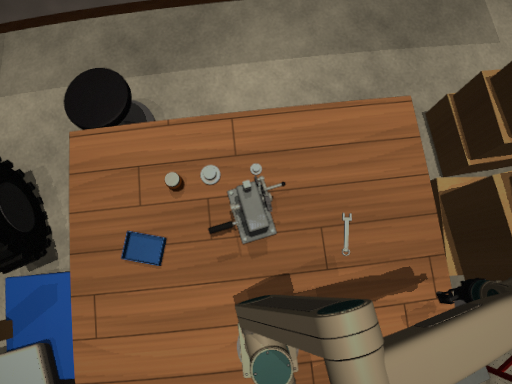

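View pics/wrist0.png

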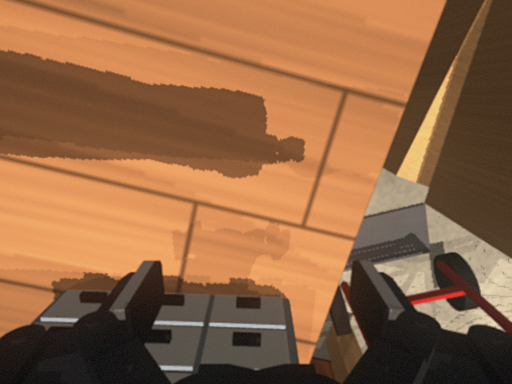

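The scene picture shows the press at about (262,205). Three flange-like parts are visible: one on the anvil (273,233), a small one at (284,278) and a large one at (340,253). The top view shows the crank grip (black) at (220,228) and the pawl pin with its ball at (282,184).

```bash
python3 - <<'E'
from h import *
f=load('top0'); crop(f,'top0c',190,140,310,260,6)
g=load('scene0'); crop(g,'scene0c',210,120,370,300,4)
for u,v in [(250,190),(258,215),(248,183),(240,180)]: print(u,v,pt(f,u,v))
E
```

```text
250 190 [0.54426066 0.00326412 0.27378636]
258 215 [ 0.46370248 -0.01376207  0.25125187]
248 183 [0.55862834 0.00757723 0.3133499 ]
240 180 [6.49373028e-01 3.52261415e-02 7.76704528e-05]
```

View pics/top0c.png

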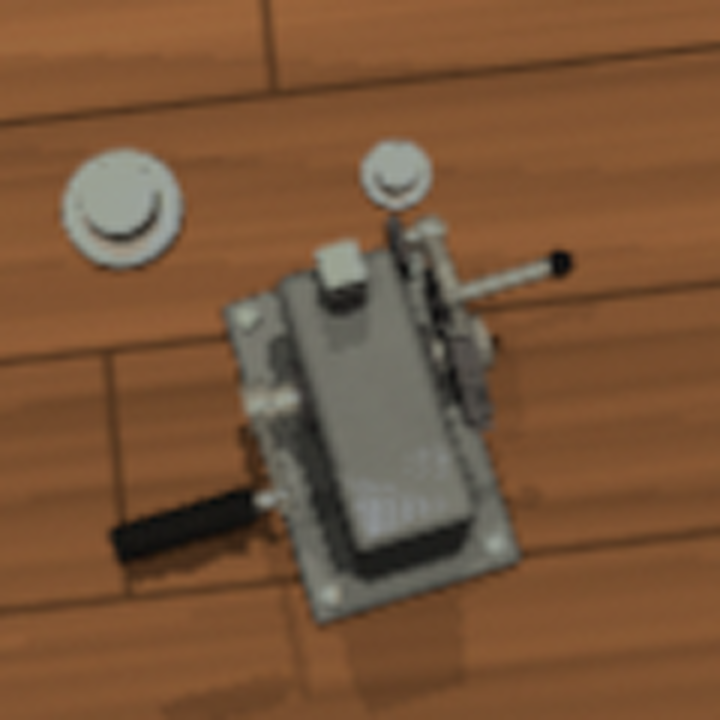

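View pics/scene0c.png

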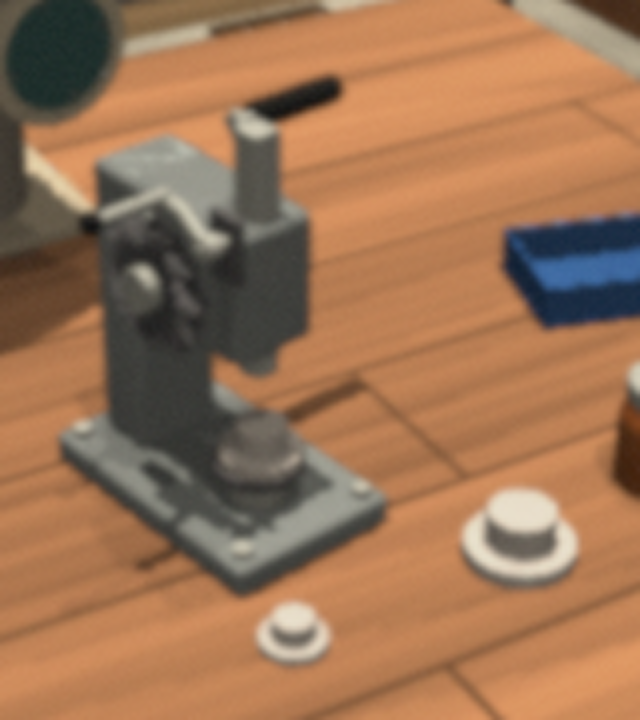

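```bash
python3 - <<'E'
from h import *
f=load('top0'); g=load('scene0')
def cloud(f):
    K,D,R,t=cam(f);h,w=f['depth'].shape;uu,vv=np.meshgrid(np.arange(w),np.arange(h))
    p=cv2.undistortPoints(np.stack([uu,vv],-1).reshape(-1,1,2).astype(float),K,D).reshape(h,w,2)
    c=np.dstack([p,np.ones((h,w))])*f['depth'][...,None]; return (c-t)@R
for n,fr in (('top',f),('scene',g)):
    P=cloud(fr); 
    roi=(P[...,0]>.3)&(P[...,0]<.7)&(P[...,1]>-.15)&(P[...,1]<.15)
    m=roi&(abs(P[...,2]-.25)<.004); q=P[m]; r=cv2.minAreaRect((q[:,:2]*1000).astype(np.float32)); print(n,'head',m.sum(),r,np.median(q[:,2]))
    m=roi&(abs(P[...,2]-.025)<.006); q=P[m]; r=cv2.minAreaRect((q[:,:2]*1000).astype(np.float32)); print(n,'base',m.sum(),r)
    m=roi&(P[...,2]>.265)&(P[...,0]>.5); q=P[m]; print('ram',q.mean(0),q.max(0),len(q), np.round(cv2.minAreaRect((q[:,:2]*1000).astype(np.float32))[0]))
# base corners by hand
c=np.array([[228,310],[283,285],[520,560],[322,622]])/6+[190,140]
for u,v in c: print(atz(f,u,v,.025))
E
```

```text
top head 845 ((501.5046691894531, -0.46779632568359375), (107.22095489501953, 175.93267822265625), 83.068115234375) 0.2493260216059482
top base 667 ((543.8960571289062, 33.612884521484375), (299.31781005859375, 198.9759063720703), 7.549570083618164)
ram [ 0.55305377 -0.03303802  0.28561869] [0.59029228 0.0239321  0.31634856] 203 [558. -44.]
scene head 528 ((512.858642578125, 22.14691162109375), (153.3555450439453, 184.78433227539062), 83.60181427001953) 0.25160013360242695
scene base 1545 ((557.9329223632812, 26.539329528808594), (311.29718017578125, 181.95347595214844), 8.023466110229492)
ram [ 0.56089203 -0.02080254  0.28504674] [0.59487064 0.02742616 0.31727427] 417 [566. -43.]
[0.60115761 0.08710851 0.025     ]
[0.6139181  0.04927963 0.025     ]
[ 0.41619598 -0.08393186  0.025     ]
[0.39089868 0.04714685 0.025     ]
```

```bash
python3 - <<'E'
from h import *
f=load('top0'); crop(f,'t1',222,174,292,214,11)
crop(f,'t2',205,205,285,250,9)
g=load('scene0'); crop(g,'s1',226,136,298,196,10); crop(g,'s2',222,205,312,270,8)
E
```

```text
(no output)
```

View pics/t1.png

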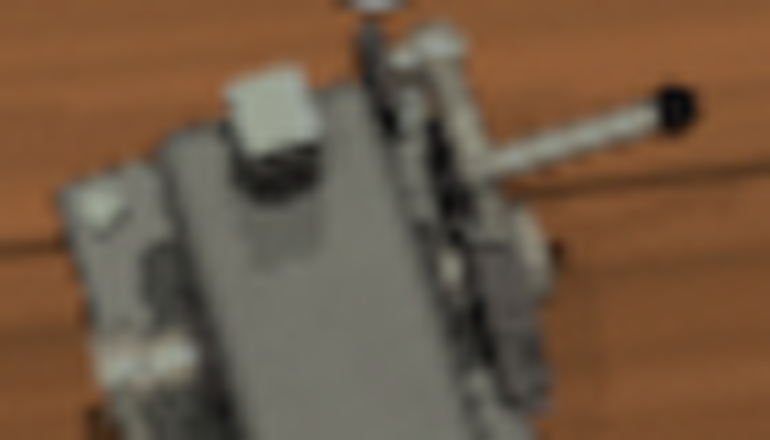

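View pics/t2.png

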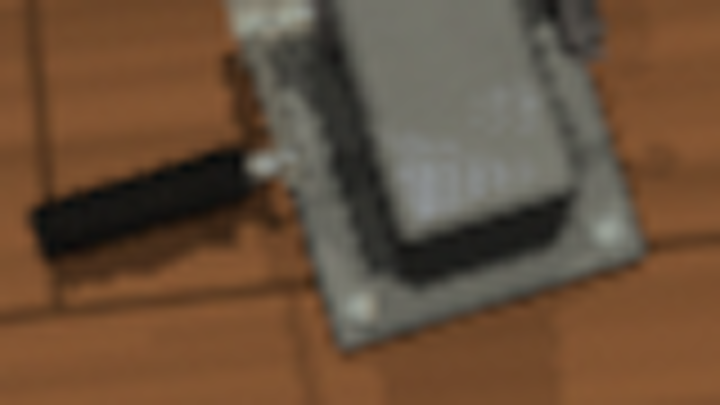

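View pics/s1.png

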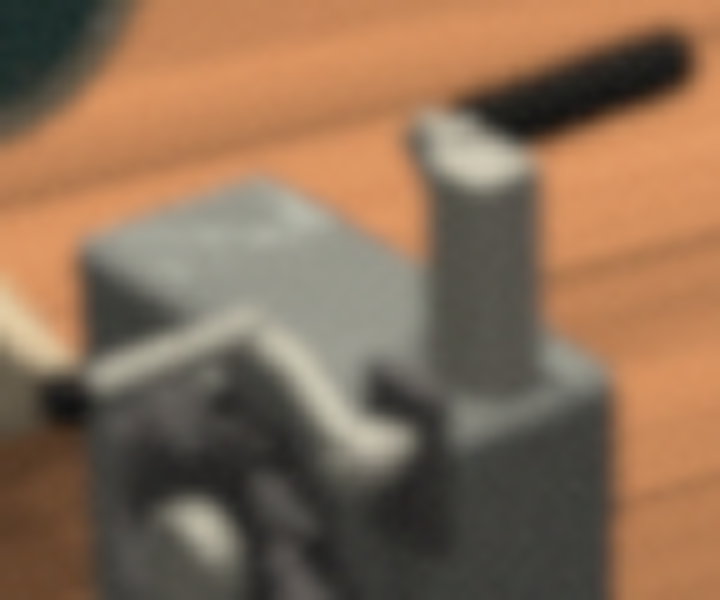

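View pics/s2.png

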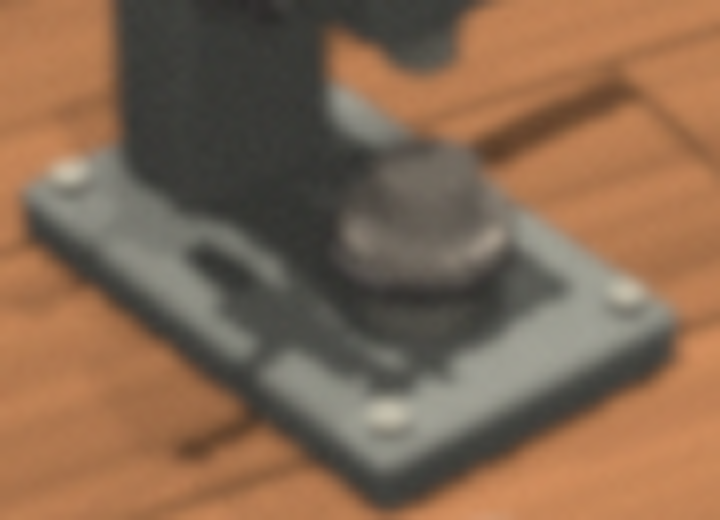

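```bash
cat > fit.py <<'E'
from h import *
from scipy.optimize import least_squares
f=load('top0'); g=load('scene0')
T1=lambda x,y:(222+x/11,174+y/11); T2=lambda x,y:(205+x/9,205+y/9)
S1=lambda x,y:(226+x/10,136+y/10); S2=lambda x,y:(222+x/8,205+y/8)
# params x,y,yaw,bx(base centre),hx(head centre),zr(ram top),lean,pawl
def M(p):
    x,y,a,bx,hx,zr,ln,pw=p
    d={}
    for sx in (1,-1):
        for sy in (1,-1):
            d['b',sx,sy]=(bx+.11*sx,.07*sy,.025); d['h',sx,sy]=(hx+.08*sx,.035*sy,.25)
    d['ram']=(.041,0,zr); gx=.085*np.sin(ln); gz=.2+.085*np.cos(ln)
    d['go']=(gx,.158,gz); d['gi']=(gx,.078,gz)
    th=pw+.34; d['ball']=(.058-.048*np.cos(th),-.115,.252+.048*np.sin(th))
    c,s=np.cos(a),np.sin(a)
    return {k:np.array([x+c*v[0]-s*v[1],y+s*v[0]+c*v[1],v[2]]) for k,v in d.items()}
obs=[(f,('b',1,1),T1(62,192)),(f,('h',1,1),T1(165,140)),(f,'ram',T1(272,112)),(f,'ball',T1(677,110)),
(f,('h',-1,1),T2(402,243)),(f,('h',-1,-1),T2(577,188)),(f,('b',-1,1),T2(343,350)),(f,('b',-1,-1),T2(643,250)),
(f,'go',T2(40,233)),(f,'gi',T2(243,165)),
(g,('h',-1,-1),S1(85,245)),(g,('h',-1,1),S1(258,178)),(g,('h',1,1),S1(608,372)),(g,'ball',S1(68,400)),(g,'go',S1(680,55)),(g,'ram',S1(480,158)),
(g,('b',-1,-1),S2(30,188)),(g,('b',1,-1),S2(388,472)),(g,('b',1,1),S2(672,318))]
def R(p):
    m=M(p); return np.concatenate([proj(fr,m[k])[0]-o for fr,k,o in obs])
if __name__=='__main__':
    r=least_squares(R,[.5,0,.19,0,0,.315,-.7,.1],loss='soft_l1'); print(np.round(r.x,4))
    for (fr,k,o),e in zip(obs,r.fun.reshape(-1,2)): print('top' if fr is f else 'scn',k,np.round(R(r.x).reshape(-1,2)[[i for i,ob in enumerate(obs) if ob[0] is fr and ob[1]==k][0]],2))
    m=M(r.x); print({k:np.round(v,4) for k,v in m.items() if k in('ram','go','gi','ball')})
    for fr,k in((f,'a'),(g,'b')):
        ids=[i for i,ob in enumerate(obs) if ob[0] is fr]; print(R(r.x).reshape(-1,2)[ids].mean(0))
E
python3 fit.py
```

```text
[ 0.5158  0.0042  0.1874 -0.0034 -0.0195  0.3144 -0.7462  0.1361]
top ('b', 1, 1) [-1.23 -1.16]
top ('h', 1, 1) [-1.75 -0.83]
top ram [-0.02 -0.31]
top ball [-0.33 -0.08]
top ('h', -1, 1) [-0.27  0.19]
top ('h', -1, -1) [ 1.   -0.08]
top ('b', -1, 1) [-0.68 -0.18]
top ('b', -1, -1) [0.63 0.21]
top go [-0.75 -0.29]
top gi [ 0.69 -0.04]
scn ('h', -1, -1) [-2.47 -0.85]
scn ('h', -1, 1) [ 0.12 -1.22]
scn ('h', 1, 1) [ 1.96 -0.57]
scn ball [-0.7  -0.12]
scn go [-0.33  0.26]
scn ram [-0.22  0.06]
scn ('b', -1, -1) [-2.28 -0.13]
scn ('b', 1, -1) [-0.8  -0.01]
scn ('b', 1, 1) [ 1.49 -0.63]
{'ram': array([0.556 , 0.0119, 0.3144]), 'go': array([0.4296, 0.1487, 0.2624]), 'gi': array([0.4445, 0.0701, 0.2624]), 'ball': array([ 0.5523, -0.1059,  0.274 ])}
[-0.27001719 -0.25696384]
[-0.35942634 -0.35555831]
```

```bash
cat >> h.py <<'E'
PX,PY,YAW=.5158,.0042,.1874
ex=np.array([np.cos(YAW),np.sin(YAW),0]); ey=np.array([-np.sin(YAW),np.cos(YAW),0]); ez=np.array([0,0,1.])
def W(x,y,z): return np.array([PX,PY,0])+(ex*x+ey*y)/1000+ez*z/1000   # press mm->world m
def toP(p): d=np.array(p)-[PX,PY,0]; return np.round(np.array([d@ex,d@ey,d[2]])*1000,1)
def st():
    s=sense(); R,_=cv2.Rodrigues(s['tcp_rot']); F=s['contact_force']
    print('t',s['time'],'pos',np.round(s['position'],4),'tcp in press mm',toP(s['position']),'ax',np.round(R[:,0],3),'jaw',np.round(R[:,1],3),'Fpress',np.round([F@ex,F@ey,F[2]],1),'w',round(s['width'],4),'q',np.round(s['q'],2)); return s
E
python3 - <<'E'
from h import *
st()
print('camera rel', )
print('pin',W(58-48*np.cos(.476),-88,252+48*np.sin(.476)),'grip',W(-57.7,118,262.4))
E
```

```text
t 0.15 pos [ 0.1507 -0.6059  0.2304] tcp in press mm [-472.3 -531.4  230.4] ax [-0.     0.002 -1.   ] jaw [ 0.241 -0.97  -0.002] Fpress [ 0.6  0.4 -0.2] w 0.0852 q [-1.43  0.28 -0.03  1.27 -0.    1.47]
camera rel
pin [ 0.54726227 -0.07940213  0.27399492] grip [0.43712622 0.10938425 0.2624    ]
```

```bash
cat >> h.py <<'E'
def go(x,y,z,tilt=0,grasp=True):
    """target grasp point in press mm; tilt deg about press y (positive: fingers tips swing toward -x)"""
    s=sense(); R,_=cv2.Rodrigues(s['tcp_rot'])
    a=np.radians(tilt); ax=-ez*np.cos(a)-ex*np.sin(a); jaw=ex*np.cos(a)-ez*np.sin(a)
    T=np.column_stack([ax,jaw,np.cross(ax,jaw)])
    tcp=W(x,y,z)+(ax*.019 if grasp else 0)
    print('shift',np.round((tcp-s['position'])*1000,1),'turn',np.round(np.degrees(cv2.Rodrigues(T@R.T)[0].ravel()),1))
E
python3 -c "
from h import *
go(15,-88,355)"
```

```text
shift [396.2 526.4 105.6] turn [-0.1 -0.1 86.8]
```

```bash
python3 -m creep '[[[0,0,40],[0,0,8],1],[[30,40,80],[0,0,16],0],[[60,80,105],[0,0,25],-0.6],[[90,120,105],[0,0,33],-0.6],[[120,160,105],[0,0,42],-0.6]]'; python3 -c "
from h import *
st();go(15,-88,355)"
```

```text
time: 0.65
position: [0.2612, -0.4602, 0.3373]
tcp_rot: [1.632, 0.862, -1.632]
contact_force: [0.5, -0.2, -0.6]
width: 0.0282
t 0.65 pos [ 0.2612 -0.4602  0.3373] tcp in press mm [-336.7 -408.8  337.3] ax [ 0.001 -0.003 -1.   ] jaw [ 0.828 -0.561  0.003] Fpress [ 0.5 -0.3 -0.6] w 0.0282 q [-1.18  0.07 -0.06  1.44  0.    0.99]
shift [285.8 380.7  -1.3] turn [ 0.1  0.1 44.9]
```

```bash
python3 -m creep '[[[30,40,0],[0,0,8],-0.55],[[60,80,0],[0,0,16],-0.55],[[90,120,0],[0,0,24],-0.55],[[120,160,0],[0,0,32],-0.55],[[150,200,0],[0,0,40],-0.55]]'; python3 -m creep '[[[30,40,0],[0,0,4],-0.55],[[60,80,0],[0,0,5],-0.55],[[90,120,0],[0,0,5],-0.55],[[120,160,0],[0,0,5],-0.55],[[127,170,0],[0,0,5],-0.55]]';python3 -c "
from h import *
st();go(15,-88,355);go(15,-88,276)
grab('scene','s_a');f=grab('wrist','w_a')
print(proj(f,[W(15,-88,274),W(15,-115,274),W(58,-88,252)]))"
```

```text
time: 1.15
position: [0.4109, -0.2588, 0.3355]
tcp_rot: [1.133, 1.256, -1.133]
contact_force: [0.4, -0.2, 0.0]
width: 0.0192
time: 1.65
position: [0.5391, -0.087, 0.335]
tcp_rot: [1.07, 1.294, -1.068]
contact_force: [0.1, -1.2, -0.9]
width: 0.0191
t 1.65 pos [ 0.5391 -0.087   0.335 ] tcp in press mm [  5.9 -93.9 335. ] ax [ 0.     0.001 -1.   ] jaw [0.982 0.188 0.   ] Fpress [-0.2 -1.2 -0.9] w 0.0191 q [-0.28  0.1  -0.03  1.45  0.    1.1 ]
shift [7.9 7.5 1. ] turn [-0.1  0.  -0.1]
shift [  7.9   7.5 -78. ] turn [-0.1  0.  -0.1]
[[269.35298414 207.95398202]
 [268.81370842 244.5145964 ]
 [326.62203985 198.15702737]]
```

View pics/w_a.png

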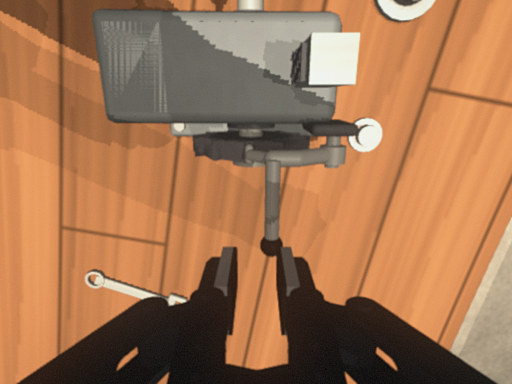

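View pics/s_a.png

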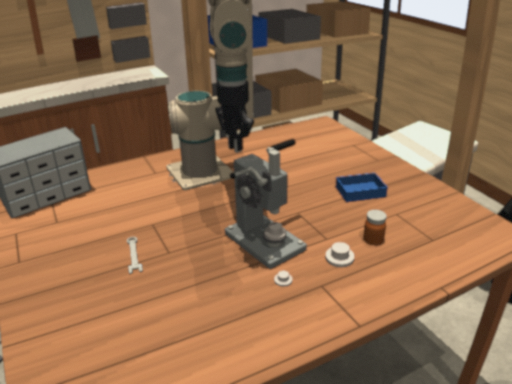

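The wrist view shows the ball at (270,245), where the model predicts (269,244). The pin runs up to (272,160), so the pin is about 1 mm further to +x. I'll line up and then descend.

```bash
python3 -m creep '[[[10,10,0],[0,0,0],-0.55],[[10,10,-5],[0,0,0],-0.55],[[10,10,-5],[0,0,0],-0.55]]';python3 -c "
from h import *
st();go(16,-88,274)"
```

```text
time: 2.05
position: [0.5465, -0.0816, 0.3298]
tcp_rot: [1.073, 1.292, -1.074]
contact_force: [0.6, -0.3, 1.2]
width: 0.0193
t 2.05 pos [ 0.5465 -0.0816  0.3298] tcp in press mm [ 14.2 -90.  329.8] ax [-0.002  0.    -1.   ] jaw [ 0.983  0.182 -0.002] Fpress [ 0.6 -0.4  1.2] w 0.0193 q [-0.26  0.11 -0.02  1.44 -0.    1.12]
shift [  1.4   2.3 -74.8] turn [-0.  -0.1  0.3]
```

```bash
python3 -m creep '[[[1,2,-30],[0,0,0],-0.55],[[1,2,-60],[0,0,0],-0.55],[[1,2,-75],[0,0,0],-0.55],[[1,2,-75],[0,0,0],-0.65],[[1,2,-75],[0,0,0],-0.65]]';python3 -c "
from h import *
st();f=grab('wrist','w_b');grab('scene','s_b')
import numpy as np
for p in (.136,.6,1.0,1.4,1.8,2.1):
  th=p+.34; print(p,58-48*np.cos(th),252+48*np.sin(th))"
```

```text
time: 2.55
position: [0.5478, -0.0794, 0.2559]
tcp_rot: [1.073, 1.29, -1.073]
contact_force: [0.4, 0.1, 0.0]
width: 0.0147
t 2.55 pos [ 0.5478 -0.0794  0.2559] tcp in press mm [ 15.9 -88.1 255.9] ax [-0. -0. -1.] jaw [ 0.983  0.182 -0.   ] Fpress [0.4 0.  0. ] w 0.0147 q [-0.26  0.14 -0.15  1.29 -0.    1.13]
0.136 15.33592294691735 273.9949205319916
0.6 29.690174798507282 290.76278881944546
1.0 47.01986522519395 298.72725800137533
1.4 66.08307750155569 299.31452058410656
1.8 83.87014957117655 292.431860718559
2.1 94.66312969973316 282.9808799200498
```

View pics/w_b.png

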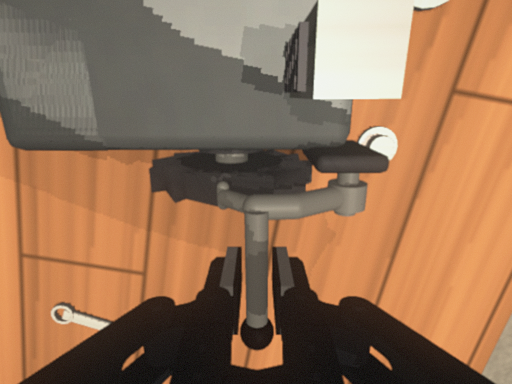

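The pin is centred between the pads at (257,280), with the ball at (257,333). I'll swing it along the arc.

```bash
python3 -m creep '[[[6,1,9],[0,0,0],-0.65],[[14,3,17],[0,0,0],-0.65],[[22,4,22],[0,0,0],-0.65],[[31,6,25],[0,0,0],-0.65],[[40,8,26],[0,0,0],-0.65]]';python3 -c "
from h import *
st();f=grab('wrist','w_c');grab('scene','s_c')"
```

```text
time: 3.15
position: [0.5901, -0.0706, 0.2832]
tcp_rot: [1.073, 1.288, -1.07]
contact_force: [-0.7, 0.1, 0.6]
width: 0.0149
t 3.15 pos [ 0.5901 -0.0706  0.2832] tcp in press mm [ 59.1 -87.4 283.2] ax [ 0.003 -0.    -1.   ] jaw [0.983 0.183 0.003] Fpress [-0.6  0.2  0.6] w 0.0149 q [-0.23  0.2  -0.02  1.35  0.    1.16]
```

View pics/w_c.png

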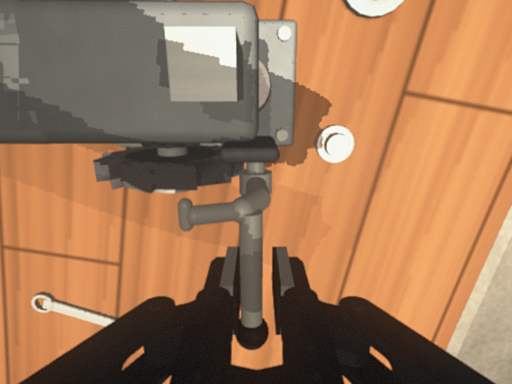

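The pin is still between the pads and the pawl is about upright. I'll carry on over the top.

```bash
python3 -m creep '[[[9,2,-1],[0,0,0],-0.65],[[18,3,-3],[0,0,0],-0.65],[[27,5,-7],[0,0,0],-0.65],[[34,6,-13],[0,0,0],-0.6],[[38,7,-16],[0,0,0],-0.5]]';python3 -c "
from h import *
st();f=grab('wrist','w_d');grab('scene','s_d')"
```

```text
time: 3.75
position: [0.6265, -0.0635, 0.2642]
tcp_rot: [1.072, 1.292, -1.073]
contact_force: [-0.1, -0.3, -1.1]
width: 0.0213
t 3.75 pos [ 0.6265 -0.0635  0.2642] tcp in press mm [ 96.2 -87.2 264.2] ax [-0.002  0.    -1.   ] jaw [ 0.983  0.183 -0.002] Fpress [-0.1 -0.2 -1.1] w 0.0213 q [-0.2   0.27  0.04  1.34 -0.    1.18]
```

View pics/w_d.png

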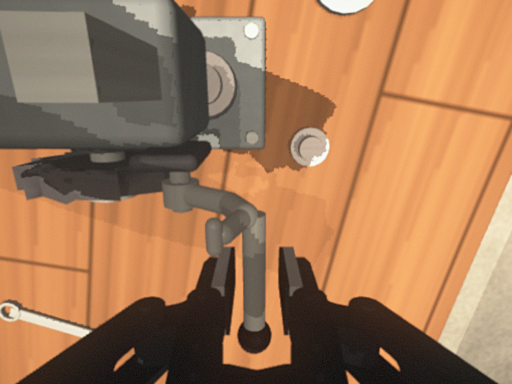

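```bash
python3 -m creep '[[[0,0,25],[0,0,0],-0.5],[[0,0,65],[0,0,0],-0.4],[[0,0,110],[0,0,0],0],[[-30,20,115],[0,0,0],0.2],[[-65,50,115],[0,0,0],0.2]]';python3 -c "
from h import *
st();go(-58,120,380);grab('scene','s_e')"
```

```text
time: 4.35
position: [0.5626, -0.0146, 0.3833]
tcp_rot: [1.076, 1.285, -1.071]
contact_force: [0.1, -0.4, 0.2]
width: 0.0509
t 4.35 pos [ 0.5626 -0.0146  0.3833] tcp in press mm [ 42.5 -27.2 383.3] ax [ 0.005 -0.001 -1.   ] jaw [0.983 0.181 0.005] Fpress [ 0.  -0.4  0.2] w 0.0509 q [-0.14  0.12  0.1   1.54 -0.    1.25]
shift [-126.1  125.9  -22.3] turn [0.1 0.3 0.3]
```

```bash
python3 -c "
from h import *
f=load('s_e');crop(f,'s_ec',226,110,312,190,8)"
```

```text
(no output)
```

View pics/s_ec.png

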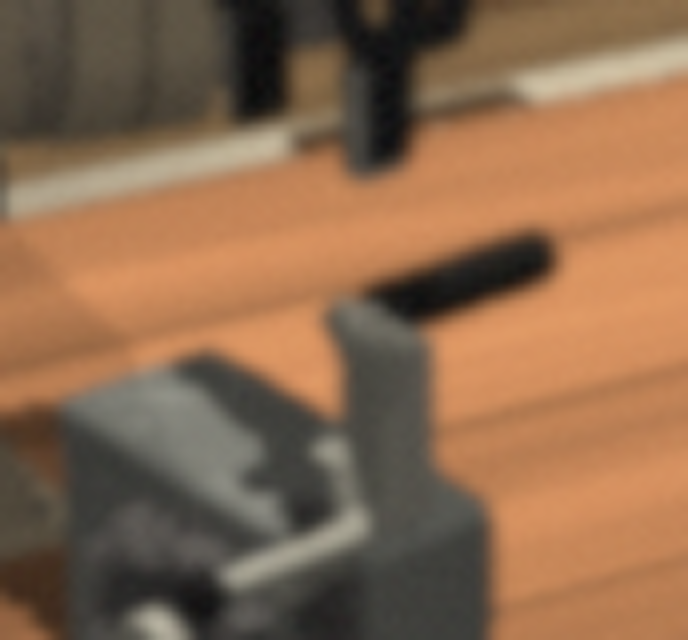

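The crop shows the pawl thrown back, with its pin at (290,555) on the ram side, and it stays open. Next I'll move to the crank.

```bash
python3 -m creep '[[[-32,32,0],[0,0,0],0],[[-64,64,0],[0,0,0],-0.1],[[-96,96,-10],[0,0,0],-0.1],[[-126,126,-22],[0,0,0],-0.1],[[-126,126,-22],[0,0,0],-0.1]]';python3 -c "
from h import *
st();go(-58,120,262);f=grab('wrist','w_f')
print(proj(f,[W(-58,158,262),W(-58,78,262)]))"
```

```text
time: 4.9
position: [0.4302, 0.1144, 0.3573]
tcp_rot: [1.067, 1.297, -1.071]
contact_force: [0.1, 0.4, -0.5]
width: 0.0386
t 4.9 pos [0.4302 0.1144 0.3573] tcp in press mm [-63.5 124.2 357.3] ax [-0.005  0.001 -1.   ] jaw [ 0.982  0.188 -0.004] Fpress [ 0.2  0.4 -0.5] w 0.0386 q [ 0.11 -0.09 -0.17  1.49  0.    1.5 ]
shift [   6.2   -3.1 -114.3] turn [-0.  -0.3 -0.1]
[[263.52081556 157.92990231]
 [262.72089865 254.34840001]]
```

View pics/w_f.png

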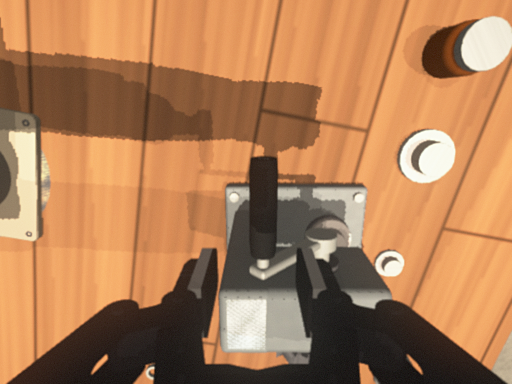

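The grip in the wrist view runs from (263,157) to (262,257), matching the prediction. I'll descend and grip.

```bash
python3 -m creep '[[[3,-1,-40],[0,0,0],-0.1],[[5,-2,-80],[0,0,0],-0.1],[[5,-2,-110],[0,0,0],-0.1],[[5,-2,-113],[0,0,0],-0.1],[[5,-2,-113],[0,0,0],-0.1]]';python3 -c "
from h import *
st();go(-58,122,262)"
```

```text
time: 5.45
position: [0.4406, 0.1097, 0.2457]
tcp_rot: [1.072, 1.291, -1.074]
contact_force: [-0.4, -0.1, 0.3]
width: 0.0382
t 5.45 pos [0.4406 0.1097 0.2457] tcp in press mm [-54.3 117.7 245.7] ax [-0.001 -0.    -1.   ] jaw [ 0.983  0.182 -0.001] Fpress [-0.4 -0.   0.3] w 0.0382 q [ 0.1  -0.04 -0.35  1.26 -0.    1.49]
shift [-4.5  3.6 -2.7] turn [ 0.  -0.1  0.2]
```

```bash
python3 -m creep '[[[-4,3,-3],[0,0,0],-0.1],[[-4,3,-3],[0,0,0],-0.2],[[-4,3,-3],[0,0,0],-0.3],[[-4,3,-3],[0,0,0],-0.4],[[-4,3,-3],[0,0,0],-0.5]]';python3 -c "
from h import *
st()"
```

```text
time: 5.95
position: [0.436, 0.1132, 0.243]
tcp_rot: [1.072, 1.291, -1.073]
contact_force: [-0.7, -1.0, -0.2]
width: 0.0215
t 5.95 pos [0.436  0.1132 0.243 ] tcp in press mm [-58.1 122.  243. ] ax [-0. -0. -1.] jaw [ 0.983  0.183 -0.   ] Fpress [-0.9 -0.9 -0.2] w 0.0215 q [ 0.11 -0.04 -0.36  1.25 -0.    1.5 ]
```

```bash
python3 - <<'E'
from h import *
g=load('scene0')
for x,y in [(430,165),(440,175),(415,165),(420,60),(440,50),(430,68)]:
    print(x,y,toP(pt(g,222+x/8,205+y/8)))
f=load('w_d')
for u,v in [(213,85),(214,75),(228,85)]: print(u,v,toP(pt(f,u,v)))
import numpy as np
for l in np.arange(-.75,1.3,.15): 
    d=ex*(85*np.sin(l)+58.1)+ez*(85*np.cos(l)-62); print(round(l,2),np.round(d,1))
E
```

```text
430 165 [42.9  4.7 84.6]
440 175 [50.8  2.6 85.5]
415 165 [38.8  1.2 84. ]
420 60 [ 53.5  -8.6 139.4]
440 50 [ 53.2   0.6 139.5]
430 68 [ 53.5  -4.1 134.2]
213 85 [56.3  0.  86.6]
214 75 [57.6  8.7 86.2]
228 85 [68.7  0.6 66.5]
-0.75 [0.2 0.  0.2]
-0.6 [9.9 1.9 8.2]
-0.45 [20.8  3.9 14.5]
-0.3 [32.4  6.1 19.2]
-0.15 [44.6  8.5 22. ]
0.0 [57.1 10.8 23. ]
0.15 [69.6 13.2 22. ]
0.3 [81.8 15.5 19.2]
0.45 [93.4 17.7 14.5]
0.6 [104.2  19.8   8.2]
0.75 [114.   21.6   0.2]
0.9 [122.5  23.2  -9.2]
1.05 [129.5  24.6 -19.7]
1.2 [134.9  25.6 -31.2]
```

```bash
python3 -m creep '[[[5,1,4],[0,0,0],-0.5],[[10,2,8],[0,0,0],-0.5],[[15,3,11.5],[0,0,0],-0.5],[[21,4,14.5],[0,0,0],-0.5],[[26.5,5,17],[0,0,0],-0.5]]';python3 -c "
from h import *
st()"
```

```text
time: 6.45
position: [0.4636, 0.1185, 0.2601]
tcp_rot: [1.073, 1.291, -1.072]
contact_force: [-4.3, -0.0, 0.4]
width: 0.0212
t 6.45 pos [0.4636 0.1185 0.2601] tcp in press mm [-30.  122.1 260.1] ax [ 0.001  0.    -1.   ] jaw [0.983 0.183 0.001] Fpress [-4.3  0.8  0.4] w 0.0212 q [ 0.11 -0.   -0.29  1.28  0.    1.5 ]
```

```bash
python3 -m creep '[[[6,1,2],[0,0,0],-0.5],[[18,3.5,5],[0,0,0],-0.5],[[30.5,6,6],[0,0,0],-0.5],[[43,8,5],[0,0,0],-0.5],[[49,9.5,4],[0,0,0],-0.5]]';python3 -c "
from h import *
st();g=grab('scene','s_g');crop(g,'s_gc',222,120,312,260,5)"
```

```text
time: 6.95
position: [0.5137, 0.128, 0.2635]
tcp_rot: [1.073, 1.29, -1.072]
contact_force: [-2.0, -1.6, -0.3]
width: 0.0214
t 6.95 pos [0.5137 0.128  0.2635] tcp in press mm [ 21.  122.  263.5] ax [ 0.001 -0.    -1.   ] jaw [0.983 0.183 0.001] Fpress [-2.3 -1.2 -0.3] w 0.0214 q [ 0.12  0.09 -0.18  1.3  -0.    1.51]
```

View pics/s_gc.png

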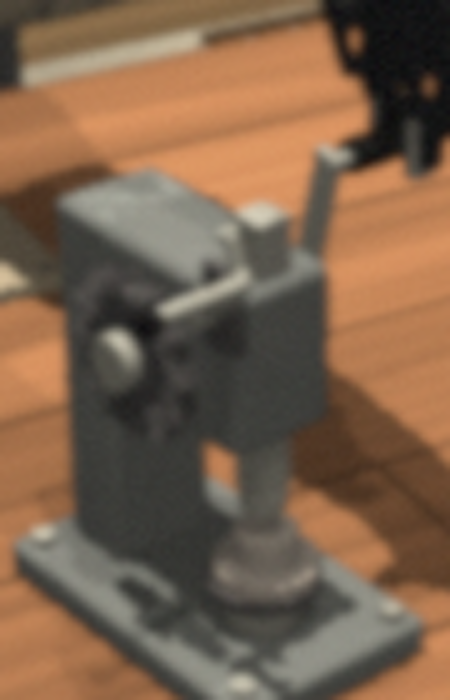

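```bash
python3 -m creep '[[[4,0.8,-1.2],[0,0,0],-0.5],[[8,1.5,-2.6],[0,0,0],-0.5],[[12,2.2,-4.1],[0,0,0],-0.5]]';python3 -c "
from h import *
st()"; python3 -m creep '[[[3.7,0.7,-1.8],[0,0,0],-0.5],[[7.4,1.4,-3.8],[0,0,0],-0.5]]';python3 -c "
from h import *
st()"
```

```text
time: 7.3
position: [0.5235, 0.13, 0.2593]
tcp_rot: [1.072, 1.291, -1.073]
contact_force: [-3.4, -1.9, 0.8]
width: 0.0217
t 7.3 pos [0.5235 0.13   0.2593] tcp in press mm [ 31.  122.1 259.3] ax [-0.001 -0.    -1.   ] jaw [ 0.983  0.183 -0.001] Fpress [-3.7 -1.3  0.8] w 0.0217 q [ 0.12  0.11 -0.17  1.29 -0.    1.51]
time: 7.5
position: [0.5312, 0.1314, 0.2556]
tcp_rot: [1.072, 1.291, -1.072]
contact_force: [-2.2, -0.0, 0.2]
width: 0.0212
t 7.5 pos [0.5312 0.1314 0.2556] tcp in press mm [ 38.8 122.1 255.6] ax [-0. -0. -1.] jaw [ 0.983  0.183 -0.   ] Fpress [-2.2  0.4  0.2] w 0.0212 q [ 0.12  0.13 -0.16  1.28 -0.    1.51]
```

```bash
for i in 1; do python3 -m creep '[[[3.6,0.7,-2],[0,0,0],-0.5],[[7.2,1.3,-4.2],[0,0,0],-0.5]]'; done; python3 -c "
from h import *
st()"; python3 -m creep '[[[3.2,0.6,-2.4],[0,0,0],-0.5]]';python3 -c "
from h import *
st()";  python3 -m creep '[[[3.2,0.6,-2.5],[0,0,0],-0.5]]';python3 -c "
from h import *
st()
g=grab('scene','s_h');crop(g,'s_hc',240,190,312,260,9)"
```

```text
time: 7.7
position: [0.5385, 0.1328, 0.2514]
tcp_rot: [1.072, 1.291, -1.072]
contact_force: [-2.8, -0.6, 0.3]
width: 0.0213
t 7.7 pos [0.5385 0.1328 0.2514] tcp in press mm [ 46.2 122.1 251.4] ax [-0.  0. -1.] jaw [ 0.983  0.183 -0.   ] Fpress [-2.9 -0.1  0.3] w 0.0213 q [ 0.13  0.14 -0.15  1.28  0.    1.51]
time: 7.8
position: [0.5418, 0.1334, 0.249]
tcp_rot: [1.072, 1.291, -1.072]
contact_force: [-2.3, -0.7, 0.6]
width: 0.0217
t 7.8 pos [0.5418 0.1334 0.249 ] tcp in press mm [ 49.6 122.1 249. ] ax [-0.  0. -1.] jaw [ 0.983  0.183 -0.   ] Fpress [-2.4 -0.2  0.6] w 0.0217 q [ 0.13  0.15 -0.15  1.27  0.    1.51]
time: 7.9
position: [0.5449, 0.134, 0.2464]
tcp_rot: [1.072, 1.291, -1.072]
contact_force: [-2.2, -0.9, 0.7]
width: 0.0214
t 7.9 pos [0.5449 0.134  0.2464] tcp in press mm [ 52.8 122.1 246.4] ax [-0.  0. -1.] jaw [ 0.983  0.183 -0.   ] Fpress [-2.4 -0.4  0.7] w 0.0214 q [ 0.13  0.16 -0.14  1.27  0.    1.51]
```

View pics/s_hc.png

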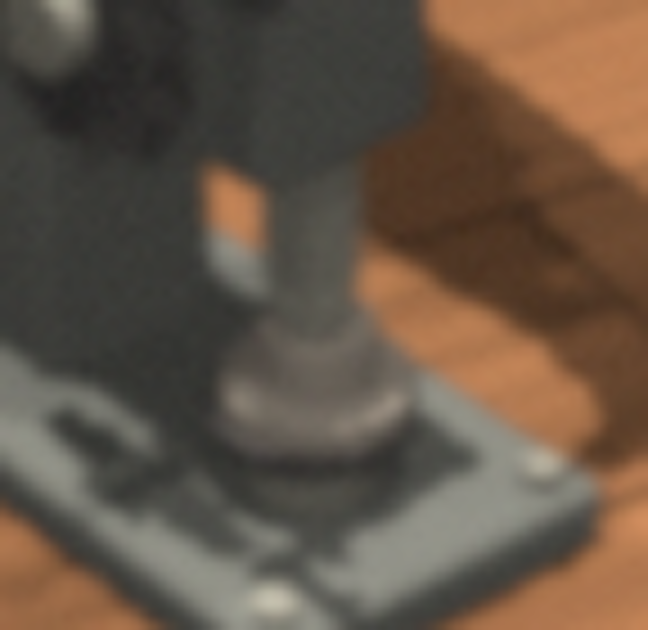

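```bash
cat > chk.py <<'E'
from h import *; import sys
s=sense(); F=s['contact_force']; f=np.array([F@ex,F[2]])
p=toP(s['position']); g=np.array([p[0],p[2]+19-200]); l=np.arctan2(*g); tang=np.array([np.cos(l),-np.sin(l)])
print('t',round(s['time'],2),'lean',round(l,3),'r',np.round(np.hypot(*g),1),'tang F on tool',np.round(f@tang,1),'radial',np.round(f@(g/np.hypot(*g)),1),'tcp',p,'1mm tangent world',np.round(ex*tang[0]+ez*tang[1],2))
sys.exit(0 if f@tang>-7 else 1)
E
python3 chk.py && python3 -m creep '[[[1.5,0.3,-1.3],[0,0,0],-0.5]]' >/dev/null && python3 chk.py && python3 -m creep '[[[1.5,0.3,-1.3],[0,0,0],-0.5]]' >/dev/null && python3 chk.py && python3 -m creep '[[[1.5,0.3,-1.3],[0,0,0],-0.5]]'>/dev/null && python3 chk.py && python3 -m creep '[[[1.4,0.3,-1.3],[0,0,0],-0.5]]'>/dev/null && python3 chk.py
```

```text
t 7.95 lean 0.687 r 83.9 tang F on tool -1.3 radial -0.8 tcp [ 53.2 122.1 245.9] 1mm tangent world [ 0.76  0.14 -0.63]
t 8.05 lean 0.7 r 84.0 tang F on tool -2.9 radial -2.5 tcp [ 54.1 122.1 245.2] 1mm tangent world [ 0.75  0.14 -0.64]
t 8.15 lean 0.723 r 84.0 tang F on tool -1.9 radial -1.8 tcp [ 55.6 122.1 244. ] 1mm tangent world [ 0.74  0.14 -0.66]
t 8.25 lean 0.747 r 84.1 tang F on tool -2.2 radial -2.7 tcp [ 57.1 122.1 242.7] 1mm tangent world [ 0.72  0.14 -0.68]
t 8.35 lean 0.767 r 83.7 tang F on tool -4.8 radial -3.5 tcp [ 58.1 122.1 241.3] 1mm tangent world [ 0.71  0.13 -0.69]
```

```bash
python3 -m creep '[[[0.7,0.1,-0.7],[0,0,0],-0.5]]' >/dev/null && python3 chk.py && python3 -m creep '[[[0.7,0.1,-0.7],[0,0,0],-0.5]]' >/dev/null && python3 chk.py && python3 -m creep '[[[0.7,0.1,-0.7],[0,0,0],-0.5]]'>/dev/null && python3 chk.py && python3 -m creep '[[[0.7,0.1,-0.7],[0,0,0],-0.5]]'>/dev/null && python3 chk.py
```

```text
t 8.45 lean 0.776 r 82.9 tang F on tool -4.2 radial -4.3 tcp [ 58.1 122.1 240.2] 1mm tangent world [ 0.7   0.13 -0.7 ]
t 8.55 lean 0.784 r 82.3 tang F on tool -5.6 radial -5.3 tcp [ 58.1 122.1 239.3] 1mm tangent world [ 0.7   0.13 -0.71]
t 8.65 lean 0.792 r 81.7 tang F on tool -6.4 radial -5.9 tcp [ 58.2 122.1 238.4] 1mm tangent world [ 0.69  0.13 -0.71]
t 8.75 lean 0.8 r 81.0 tang F on tool -7.3 radial -7.1 tcp [ 58.1 122.1 237.4] 1mm tangent world [ 0.68  0.13 -0.72]
```

```bash
python3 -m creep '[[[1,0.2,1],[0,0,0],-0.5],[[2,0.4,2],[0,0,0],-0.5]]' >/dev/null; python3 chk.py;python3 -c "
from h import *
st()"; python3 -m creep '[[[1,0.2,0],[0,0,0],-0.5],[[2,0.4,0],[0,0,0],-0.5]]' >/dev/null; python3 chk.py;python3 -c "
from h import *
st()"
```

```text
t 8.95 lean 0.791 r 81.8 tang F on tool -9.5 radial -9.5 tcp [ 58.2 122.1 238.5] 1mm tangent world [ 0.69  0.13 -0.71]
t 8.95 pos [0.5502 0.135  0.2385] tcp in press mm [ 58.2 122.1 238.5] ax [-0.012 -0.002 -1.   ] jaw [ 0.983  0.183 -0.012] Fpress [-13.4  -0.3   0.1] w 0.0213 q [ 0.13  0.18 -0.14  1.27 -0.    1.51]
t 9.15 lean 0.797 r 81.4 tang F on tool -13.3 radial -12.3 tcp [ 58.2 122.1 237.9] 1mm tangent world [ 0.69  0.13 -0.72]
t 9.15 pos [0.5502 0.135  0.2379] tcp in press mm [ 58.2 122.1 237.9] ax [-0.016 -0.003 -1.   ] jaw [ 0.983  0.183 -0.016] Fpress [-18.1  -0.4   0.9] w 0.0208 q [ 0.13  0.18 -0.13  1.27 -0.    1.51]
```

```bash
python3 -m creep '[[[0.5,0.1,0],[0,0,0],-0.5],[[0.5,0.1,0],[0,0,0],-0.5],[[0.5,0.1,0],[0,0,0],-0.5]]' >/dev/null; python3 chk.py;python3 -c "
from h import *
g=grab('scene','s_i');crop(g,'s_ic',230,130,312,260,6)
grab('wrist','w_i');t=grab('top','t_i');crop(t,'t_ic',220,170,300,250,8)
for x,y in [(262,170),(264,172)]: pass
d=load('s_i')
P=[toP(pt(g,u,v)) for u in range(260,276,2) for v in range(165,195,3)]
print([list(p) for p in P if p[2]>256 and abs(p[1])<16])"
```

```text
t 9.45 lean 0.799 r 81.2 tang F on tool -12.2 radial -11.6 tcp [ 58.2 122.1 237.6] 1mm tangent world [ 0.68  0.13 -0.72]
[[np.float64(39.4), np.float64(-4.9), np.float64(268.8)], [np.float64(44.3), np.float64(-9.0), np.float64(263.4)], [np.float64(29.4), np.float64(10.2), np.float64(268.7)], [np.float64(43.7), np.float64(-1.7), np.float64(269.5)], [np.float64(51.1), np.float64(-7.9), np.float64(265.8)], [np.float64(50.0), np.float64(-7.0), np.float64(256.2)]]
```

View pics/s_ic.png

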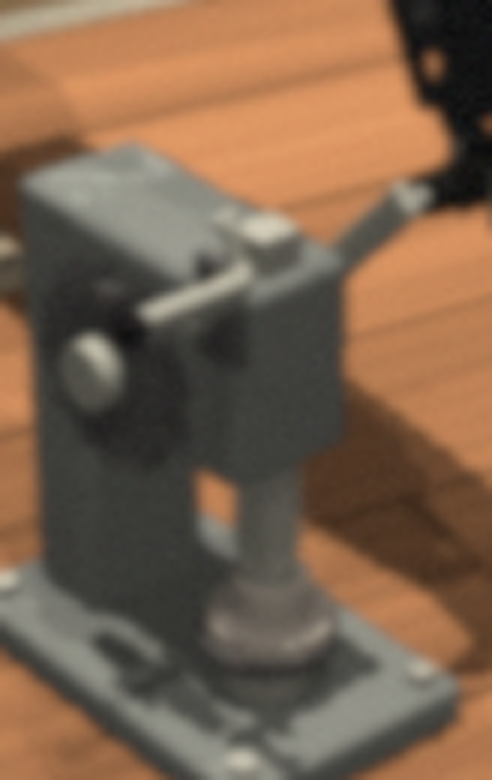

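View pics/w_i.png

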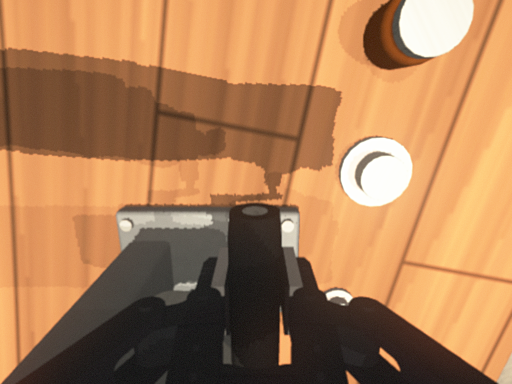

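View pics/t_ic.png

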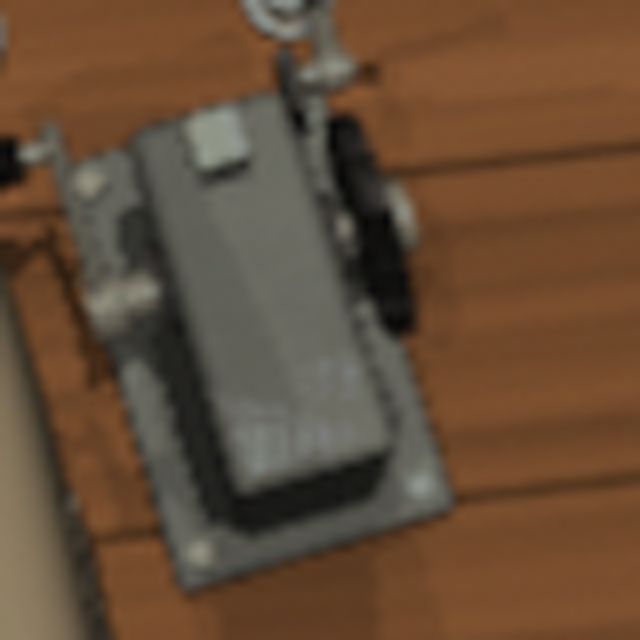

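The pad sits on the boss and the ram top is at 269 mm, which is 45 mm down. The crank is stopped with about 17 N on the grip. I'll release the grip while still pushing.

```bash
python3 -m creep '[[[0,0,0],[0,0,0],-0.3],[[0,0,0],[0,0,0],-0.1],[[0,0,0],[0,0,0],0.1],[[0,0,0],[0,0,0],0.2]]' >/dev/null; python3 chk.py;python3 -c "
from h import *
st();grab('wrist','w_j')"
```

```text
t 10.0 lean 0.839 r 90.6 tang F on tool -0.4 radial 0.0 tcp [ 67.4 122.  241.5] 1mm tangent world [ 0.66  0.12 -0.74]
t 10.0 pos [0.5593 0.1366 0.2415] tcp in press mm [ 67.4 122.  241.5] ax [ 0.003  0.001 -1.   ] jaw [0.983 0.183 0.003] Fpress [-0.3  0.6  0.4] w 0.0513 q [ 0.13  0.18 -0.12  1.26  0.    1.51]
```

View pics/w_j.png

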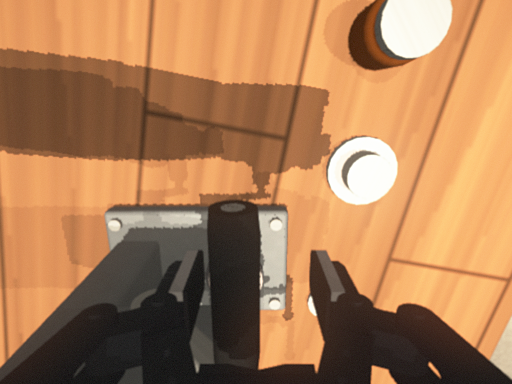

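```bash
python3 -m creep '[[[-6,-1,8],[0,0,0],0.2],[[-7,-1,45],[0,0,0],0.2],[[-7,-1,90],[0,0,0],0.2],[[-7,-1,130],[0,0,0],-0.1],[[0,-40,132],[0,0,0],-0.5]]' ;python3 -c "
from h import *
st();go(95,-88,365)"
```

```text
time: 10.55
position: [0.5602, 0.0991, 0.3809]
tcp_rot: [1.076, 1.284, -1.058]
contact_force: [1.0, 0.1, 1.0]
width: 0.0251
t 10.55 pos [0.5602 0.0991 0.3809] tcp in press mm [ 61.3  85.  380.9] ax [ 0.013  0.003 -1.   ] jaw [0.982 0.189 0.013] Fpress [ 1.  -0.1  1. ] w 0.0251 q [0.06 0.13 0.1  1.53 0.   1.44]
shift [  65.3 -163.7  -34.9] turn [-0.1  0.8 -0.1]
```

```bash
python3 -m creep '[[[15,-40,0],[0,0,0],-0.5],[[30,-80,0],[0,0,0],-0.5],[[45,-120,-5],[0,0,0],-0.5],[[64,-160,-30],[0,0,0],-0.5],[[64,-160,-30],[0,0,0],-0.5]]' ;python3 -c "
from h import *
st();go(95,-88,284)
f=grab('wrist','w_k')
print(proj(f,[W(95,-88,283),W(95,-115,283)]))"
```

```text
time: 11.05
position: [0.6222, -0.0679, 0.3393]
tcp_rot: [1.074, 1.291, -1.079]
contact_force: [-0.2, -0.9, -1.2]
width: 0.0211
t 11.05 pos [ 0.6222 -0.0679  0.3393] tcp in press mm [ 91.1 -90.7 339.3] ax [-0.004 -0.001 -1.   ] jaw [ 0.984  0.178 -0.004] Fpress [-0.4 -0.8 -1.2] w 0.0211 q [-0.21  0.25  0.16  1.49 -0.    1.18]
shift [  3.3   3.3 -74.3] turn [ 0.  -0.2  0.5]
[[261.60197453 215.27002463]
 [261.73852156 252.10590924]]
```

View pics/w_k.png

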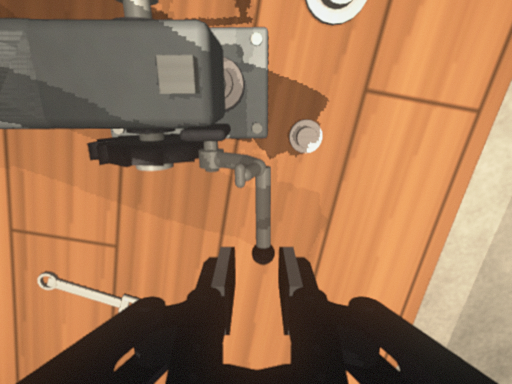

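The ball at (263,254) matches the prediction of (262,252). I'll descend over the pin.

```bash
python3 -m creep '[[[2,2,-20],[0,0,0],-0.5],[[3,3,-50],[0,0,0],-0.5],[[3,3,-73],[0,0,0],-0.55],[[3,3,-73],[0,0,0],-0.65],[[3,3,-73],[0,0,0],-0.65]]' ;python3 -c "
from h import *
st()
f=grab('wrist','w_l')"
```

```text
time: 11.6
position: [0.6248, -0.0597, 0.2708]
tcp_rot: [1.072, 1.291, -1.071]
contact_force: [0.5, -0.7, 0.8]
width: 0.015
t 11.6 pos [ 0.6248 -0.0597  0.2708] tcp in press mm [ 95.1 -83.1 270.8] ax [ 0.001  0.    -1.   ] jaw [0.983 0.184 0.001] Fpress [ 0.4 -0.7  0.8] w 0.015 q [-0.2   0.26  0.04  1.35  0.    1.19]
```

View pics/w_l.png

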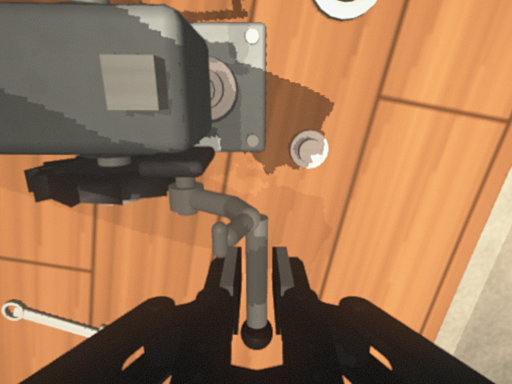

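```bash
python3 -m creep '[[[1,-4,-4],[0,0,0],-0.65],[[-4,-5,1],[0,0,0],-0.65],[[-10,-6,5.5],[0,0,0],-0.65],[[-17,-7.5,9],[0,0,0],-0.65],[[-23,-8.5,11.5],[0,0,0],-0.65]]' ;python3 -c "
from h import *
st()
f=grab('wrist','w_m')"
```

```text
time: 12.15
position: [0.6013, -0.0694, 0.2824]
tcp_rot: [1.072, 1.29, -1.072]
contact_force: [1.4, 0.0, 0.6]
width: 0.015
t 12.15 pos [ 0.6013 -0.0694  0.2824] tcp in press mm [ 70.3 -88.3 282.4] ax [ 0.001 -0.    -1.   ] jaw [0.983 0.183 0.001] Fpress [ 1.4 -0.2  0.6] w 0.015 q [-0.22  0.22  0.01  1.36 -0.    1.17]
```

View pics/w_m.png

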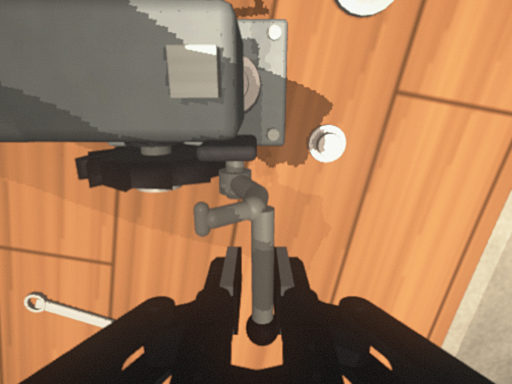

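```bash
python3 -m creep '[[[-7,-1.3,0],[0,0,0],-0.65],[[-14,-2.6,-1],[0,0,0],-0.65],[[-21,-4,-2.5],[0,0,0],-0.65],[[-28,-5.2,-4.5],[0,0,0],-0.65],[[-34,-6.4,-8],[0,0,0],-0.65]]' ; python3 -m creep '[[[-6,-1.1,-4],[0,0,0],-0.65],[[-11,-2,-8],[0,0,0],-0.65],[[-16,-3,-13],[0,0,0],-0.65],[[-19.5,-3.6,-18],[0,0,0],-0.65],[[-21,-4,-21.5],[0,0,0],-0.65]]';python3 -c "
from h import *
st()
f=grab('wrist','w_n');grab('scene','s_n')"
```

```text
time: 12.7
position: [0.5668, -0.0756, 0.2726]
tcp_rot: [1.072, 1.292, -1.073]
contact_force: [-0.6, 0.2, -0.5]
width: 0.0145
time: 13.2
position: [0.5465, -0.0795, 0.2511]
tcp_rot: [1.073, 1.291, -1.072]
contact_force: [-0.1, 0.3, 0.1]
width: 0.0146
t 13.2 pos [ 0.5465 -0.0795  0.2511] tcp in press mm [ 14.6 -88.  251.1] ax [-0.  0. -1.] jaw [ 0.983  0.183 -0.   ] Fpress [-0.   0.3  0.1] w 0.0146 q [-0.26  0.14 -0.16  1.28  0.    1.12]
```

View pics/w_n.png

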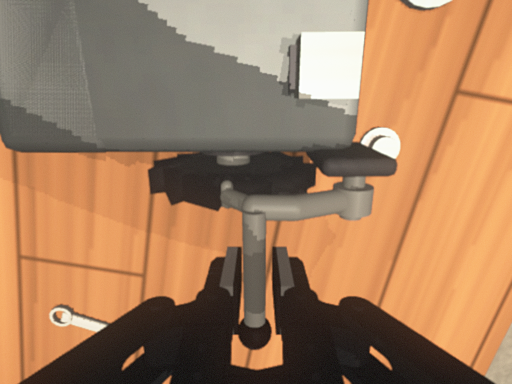

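The pawl is back in the teeth with the pin lying loosely at (255,280), as at the start. I'll open slightly, go straight up, and back away.

```bash
python3 -m creep '[[[0,0,0],[0,0,0],-0.5],[[0,0,0],[0,0,0],-0.5],[[0,0,20],[0,0,0],-0.5],[[0,0,55],[0,0,0],-0.5],[[0,0,100],[0,0,0],-0.5]]'; python3 -m creep '[[[-30,-30,20],[0,0,0],-0.5],[[-60,-60,20],[0,0,0],-0.5],[[-90,-90,20],[0,0,0],-0.5],[[-90,-90,20],[0,0,0],-0.5],[[-90,-90,20],[0,0,0],-0.5]]';python3 -c "
from h import *
st()
g=grab('scene','s_o');crop(g,'s_oc',220,120,310,270,5);t=grab('top','t_o');crop(t,'t_oc',170,140,310,260,5)"
```

```text
time: 13.8
position: [0.5459, -0.0792, 0.3509]
tcp_rot: [1.071, 1.295, -1.074]
contact_force: [1.2, 0.1, -0.5]
width: 0.0214
time: 14.3
position: [0.4568, -0.1701, 0.3722]
tcp_rot: [1.074, 1.289, -1.073]
contact_force: [0.5, 0.2, -0.5]
width: 0.0213
t 14.3 pos [ 0.4568 -0.1701  0.3722] tcp in press mm [ -90.4 -160.3  372.2] ax [ 0.002 -0.    -1.   ] jaw [0.983 0.181 0.001] Fpress [ 0.5  0.1 -0.5] w 0.0213 q [-0.49 -0.01 -0.07  1.52  0.    0.9 ]
```

View pics/s_oc.png

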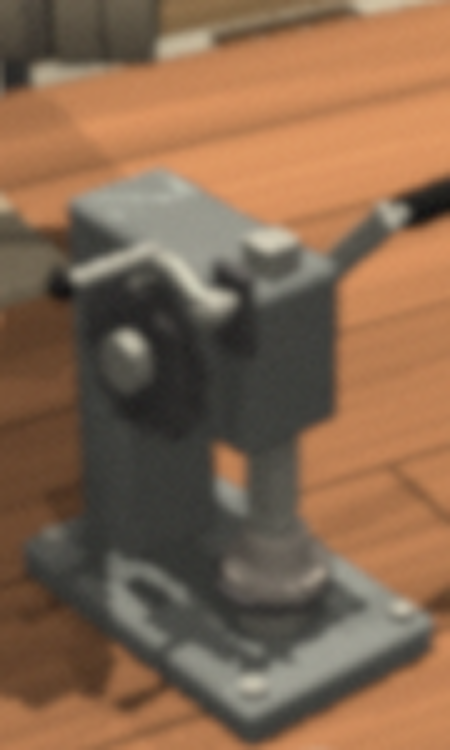

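View pics/t_oc.png

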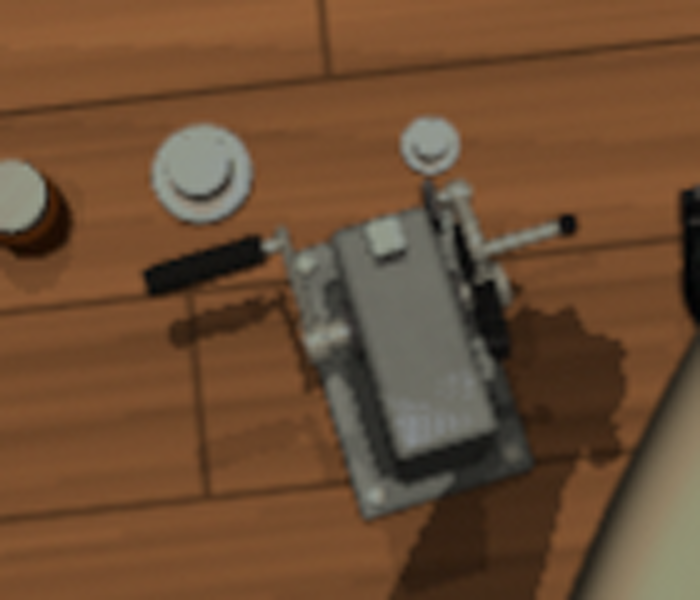

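```bash
python3 - <<'E'
from h import *
from scipy.optimize import least_squares
t=load('t_o');g=load('s_o')
ob=[(t,(170+567/5,140+224/5)),(g,(220+62/5,120+285/5))]
def B(p): th=p+.34; return W(58-48*np.cos(th),-115,252+48*np.sin(th))
r=least_squares(lambda p:np.concatenate([proj(f,B(p[0]))[0]-o for f,o in ob]),[.1]); print('pawl',r.x,r.fun)
ob2=[(t,150,147,283,158),(t,170+262/5-0,0,0,78)]
def G(l,y): return W(85*np.sin(l),y,200+85*np.cos(l))
o=[(158,(170+150/5,140+283/5)),(78,(170+262/5,140+246/5))]
r=least_squares(lambda p:np.concatenate([proj(t,G(p[0],y))[0]-q for y,q in o]),[.7]); print('lean',r.x,r.fun)
P=[toP(pt(g,220+x/5,120+y/5)) for x,y in [(268,240),(262,245),(275,245)]]; print('ram top',P)
a=load('scene0')
for n,(u0,v0,u1,v1) in dict(wrench=(120,230,150,278),jar=(360,205,392,248),tray=(330,170,392,205)).items():
    print(n,np.abs(a['image'][v0:v1,u0:u1].astype(int)-g['image'][v0:v1,u0:u1]).mean())
E
```

```text
pawl [0.05143191] [-0.10012149 -0.14732705 -0.63425765 -0.06629228]
lean [0.76129789] [-0.90025959 -0.11807676  0.23008897  0.20603343]
ram top [array([ 43.6,  -2.9, 269.9]), array([ 44. ,  -7.3, 268.5]), array([ 48.4,  -2.2, 268.6])]
wrench 1.1594907407407407
jar 1.1412306201550388
tray 1.1192012288786481
```

```bash
python3 -c "
from workcell import close_job
print(close_job())"
```

```text
the job is handed in; nothing more can be done
None
```

The press job is done and handed in at about 14.4 s of the 72 s. No verdict was reported.

**What I did:**
- I threw the pawl back to its stop, and it stayed open.
- I gripped the crank and turned it until the ram's pad stopped on the middle-sized flange, about 45 mm down. The last push on the grip was about 17–18 N, which I estimate as 30–37 N at the pad.
- I let go of the crank, swung the pawl back into the teeth, released it and moved the arm clear.

**Last checks:**
- **Pawl:** its angle in the final pictures was about 0.05 rad, so it lies in the teeth.
- **Ram and crank:** the crank leans 0.76 rad, against 0.75 rad at contact. The ram's top is at about 269 mm, unchanged since contact.
- **Flange:** it looks flat and in place on the anvil, judged by eye.
- **Wrench, jar and tray:** their picture areas are unchanged from the start.
- **Robot:** the arm is clear of the press and reads no contact force.

**Not checked or unexpected:**
- I could not measure the pad force after letting go of the crank. That it is still above 3 N rests on the stiff shaft and the unchanged crank and ram positions.
- During the final push the fingers slid about 4–5 mm down the grip, so I finished the push horizontally.

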